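# Index the setting turntable to the extraction mouth and load the ring clamp

## Robot

A 6-joint arm with a two-finger parallel gripper is mounted at the origin on the work surface. World frame = base frame: x ahead of the robot, y to its left, z up, the work surface at z = 0. Lengths are in m, angles in degrees, forces in N, time in s.
With the tool pointing down it reaches from about 0.425 to 0.925 m from the base axis. Payload 12.5 kg.
Tool frame: the origin (TCP) lies on the centre line of the jaws, within the pads' length; the fingertips stand 8 mm ahead of it and the grasp point (between the pads) lies 11 mm behind it; y points along the fingers, z is the direction in which the jaws open and shut, and the axes are right-handed (so a half turn about y gives the same grasp; the last joint's range is limited). The gripper opens to 85 mm and grips with 20 to 120 N. Pads are 22 mm wide; open, the fingers measure 114 mm over their backs; the gripper's body (76 mm by 85 mm) begins 54 mm behind the grasp point. The pads swing forward as they close: fully open they stand 13 mm farther back than shut.
Start: joints at [68.549, 28.126, 89.318, -0, 62.55, -6.05], TCP at [0.166, 0.603, 0.239] pointing down, gripper open.
Joint ranges: [-177.58, 177.58], [-47.91, 125.51], [2.72, 160], [-65.01, 245.01], [3.68, 167.84], [-153.87, 153.87]. Speed limits (degrees/s): [127.2, 127.2, 159.86, 180, 180, 180].

## Interface

Orientations are given as [roll, pitch, yaw] about the fixed x, y, z axes, in that order (R = Rz(yaw) Ry(pitch) Rx(roll)).
In Python, from cell import state, snapshot, camera_model, close_job gives the robot as it stands. The module is installed in compiled form; this text tells all that it offers.
- The arm moves only by the shell command python3 -m crank 'ROWS'. ROWS is JSON, a list of rows, each an object of numbers: "x", "y", "z": the shift along the tool's x, y, z in m; "yaw": the turn about the tool's y in degrees; "hand": the closure, from -1 (fully open) to 1 (shut). A call has 1 to 20 rows; each row shifts and turns the commanded pose from where the row before left it, along the tool's axes as they then stand; what a row does not reach is not made up. A row lasts 1/8 s, in which the tool goes at most 62.5 mm and 10.7 degrees, less where a joint would pass 70% of its speed; a pose out of reach is approached as far as the arm can. A call is refused whole if a number of a shift passes 0.0625 or a number of a turn 10.7, either way. A call with a gripper value outside its range is refused whole. The fingers move at their own pace and stop on an object; the grip force is fixed at half the most. Time passes only in rows, so rows that do not move let the fingers close. It gives the time, the measured TCP pose, the force and the opening at its end, in the units of the state.
- state(): the state, without advancing time (a new reading comes with each control period).
- snapshot(name): name is "scene" or "side" or "wrist"; returns the picture (400x640x3 uint8, red, green, blue); there is no depth.
- camera_model(name): a dict with "vertical_fov" (degrees; the focal length in pixels is half the picture's height over the tangent of half this angle, whatever the lens; pixels are square), "cx", "cy" (the principal point, pixels), "rvec" (rotation vector, rad) and "tvec" (3), from world to camera coordinates, as OpenCV has them. Camera axes: x right, y down, z forward; pixel columns grow to the right and rows downward; lengths in m; the calibration is good to about 2 mm. The wrist camera is an equidistant fisheye: a pixel r from the principal point sees the ray r / f radians off the axis. A picture is of the moment at which its call begins: read the wrist's pose just before it. camera_model takes no time and is no camera call; for the wrist camera it gives the pose at the moment of the call.
- close_job(): hands the job in, once; it reports no verdict.
The state is a dict: "t": time; "q": joint angles; "qd": joint speeds; "tau": joint torques, N m; "position": TCP position; "ee_rot": TCP orientation; "wrist_force": force on the tool from outside, world axes, zero at the start; "moment": the same for the moment, N m; "finger_gap": finger opening in m.
Only numpy, scipy, OpenCV 4.12 (cv2) and the standard library are available. Lean on these libraries where they do the work, as an engineer would, in place of code of your own. Each camera call takes 0.05 s, during which the arm holds its last target. There are 200 camera calls.

## Task

Get the ring ready for grinding: the empty two-saddle rest on the bench turntable must end up square in front of the extraction mouth, clicked into that detent, with the wooden ring clamp that holds the ring lying level along both saddles, about centred, its ring pointing at the mouth. The turntable is pushed round by its upright post; leave the other, empty clamp and everything else on the bench where it is.

Things in the scene. Friction and masses are not known exactly. Their poses are not given: they have to be found in the camera images.
- stand: Fixed stand of the turntable: a dark steel disc, 224 mm across, bolted to the bench; it is not moved. The origin is on the turning axis at bench level; z is up; its x axis points horizontally from the turning axis to the middle of the extraction mouth.
- mouth (a point): Middle of the open front of the extraction mouth, a flared aluminium funnel fixed to the stand, 157 mm out from the turning axis along the stand's x and 91 mm above the bench. The funnel is round, 72 mm across, reaches from 55 to 127 mm above the bench and stands between 155 and 220 mm out from the turning axis.
- deck (a joint): Turntable angle, rad, growing anticlockwise from above, endless both ways; 0 (or any whole turns, e.g. 6.283): the rest is exactly before the mouth. The disc is aluminium, 240 mm across, top 42 mm above the bench. Spring detents every 0.785 rad catch and centre it within about 0.07 rad; entering or leaving one takes 5 to 8 N at the post, else 1 to 2 N; it stays where left.
- bur_block (a point): Top of a wooden bur block (32 mm across, burs to 74 mm above the bench) fixed on the disc 94 mm from the axis, 90 degrees anticlockwise of the rest. A brass dish (36 mm across, top 58 mm above the bench) is fixed likewise on the other side.
- rest (a point): Where the centre of the loaded clamp belongs: on the turntable, 47 mm from the axis, 91 mm above the bench; x points radially outwards and turns with the disc. The rest is two dark wooden saddles, 10 mm thick along x, 56 mm wide, 35 mm inward and outward of this point.
- saddle (a point): Middle of the notch floor of the outer saddle, 78 mm above the bench. Both saddles have a flat notch, 30 mm wide at the floor and wider upwards; prong tips are 96 mm above the bench. A clamp in them lies 36 mm clear of the disc, with 60 mm free between the saddles for fingers.
- post (a point): Upright steel pushing post on the turntable, 14 mm thick with an 18 mm ball on top, 105 mm from the turning axis, exactly opposite the rest. It stands from 42 to 126 mm above the bench; this point is on its axis 105 mm above the bench.
- clamp_mid (a point): Centre (half-way up, 13 mm above its underside) of the ring clamp that holds the ring: a pale wooden bar 150 mm long, 24 mm wide and 26 mm high with a steel collar in the middle. Starts flat on the bench. Its x axis runs along the bar and points to the end with the ring. Weighs about 90 g.
- ring_end (a point): The brass ring with a stone, held in the jaws of that clamp, 83 mm from the clamp's centre along its x; 28 mm across, lying flat, it sticks out 27 mm beyond the wood.
- clamp: The same ring clamp; origin at the centre of its underside, x towards the ring.
- spare_mid (a point): Centre, 13 mm above the bench, of the other wooden clamp of the same bar size: it holds no ring and has a dark wooden wedge, 10 mm thick, sticking out 28 mm at its -x end. A bystander.
- hammer_grip (a point): Grip of a hammer, 220 mm long, lying on the bench. A bystander.
- file: Flat file with a wooden handle, 190 mm long, lying on the bench; origin at its middle. A bystander.
- block: Steel bench block, 70 x 70 x 20 mm; origin at the centre of its underside. A bystander.
- jar: Amber glass jar, 56 mm across, 85 mm high; origin at the centre of its underside. A bystander.
- bowl: White ceramic bowl, 90 mm across, 40 mm high; origin at the centre of its underside. A bystander.
There are look-alikes about, which are no part of the job. What is shaped like the clamp but pink is not meant.

How it is judged:
By the outcome, as a careful person would: the job done as asked, in the order asked, and still so for the second after the job is handed in, with the robot touching nothing.
It also fails if it takes over 61 s, if anything falls off the work surface, if the arm or the gripper's body presses on something with over 40 N, if the wrist force passes 120 N, or if a joint passes its speed limit or range.

## Working session

There is one attempt and no reset: what is moved stays moved. The work goes in short steps, Python scripts to look and compute and a shell command to move; the robot and the scene stay as the last step left them, time stands still between calls to the robot, and variables do not carry over. Pictures are saved under pics/ and viewed, on a budget of 10 in all, crops included, one or two more only if the job needs it, and the job is handed in when it is done.

```bash
mkdir -p pics; ls; python3 - <<'E'
from cell import *
import cv2,numpy as np
s=state();print(s)
a=snapshot("scene");b=snapshot("side");c=snapshot("wrist")
for n,i in zip("scene side wrist".split(),(a,b,c)):
    cv2.imwrite(f"pics/{n}0.png",i[:,:,::-1]); print(n,camera_model(n))
E
```

```text
pics
{'t': 0.0, 'q': array([ 6.85490141e+01,  2.81635908e+01,  8.93499574e+01,  6.19929572e-04,
        6.25506820e+01, -6.04902881e+00]), 'qd': array([-0.05101582, -0.01489836, -0.02934726, -0.01542419,  0.02803263,
        0.09013968]), 'tau': array([-6.90911329e-04, -6.18457747e+01, -2.61583722e+01, -4.70582097e-05,
        4.10828943e-03,  2.62086809e-05]), 'position': array([0.16587274, 0.60235748, 0.23873479]), 'ee_rot': array([-9.00638147e+01,  7.31530305e-03, -1.54022472e+01]), 'wrist_force': array([-0.16532828, -0.21442187, -0.15528191]), 'moment': array([-0.00179484, -0.05987927,  0.0114569 ]), 'finger_gap': 0.08532085915364553}
scene {'vertical_fov': 44.62851749050715, 'cx': 315.03796258284325, 'cy': 203.06433108234583, 'rvec': array([ 2.24559347,  1.27653477, -0.41643983]), 'tvec': array([-0.24455355, -0.28209554,  1.54124368])}
side {'vertical_fov': 45.21153180311647, 'cx': 323.20270643066016, 'cy': 194.9922180584034, 'rvec': array([ 2.40185681, -0.25629604,  0.11789376]), 'tvec': array([-0.50828858,  0.14438209,  1.09837491])}
wrist {'vertical_fov': 65.70646984690485, 'cx': 321.7086420045245, 'cy': 200.1493586880502, 'rvec': array([-2.29414019, -1.74687751, -0.27036176]), 'tvec': array([-0.62560581, -0.03897225,  0.37991348])}
```

View pics/scene0.png

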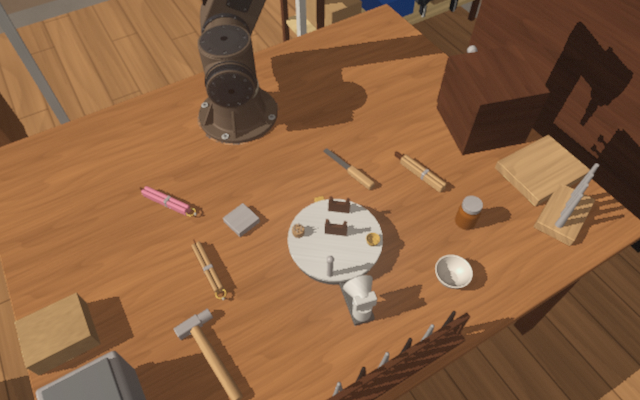

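View pics/side0.png

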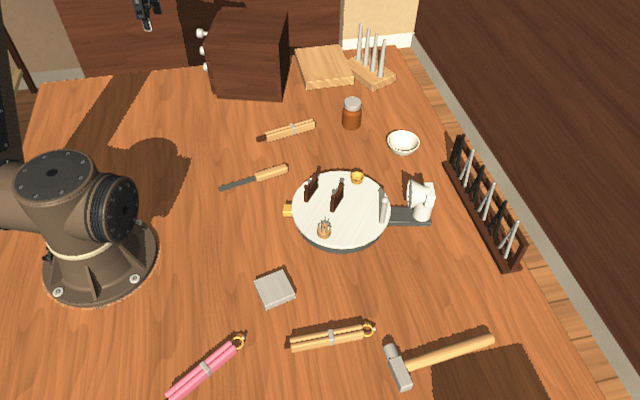

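Scene shows the turntable at (335,240). The mouth is at (360,298), the post at (330,265) near the mouth, and the saddles at (340,206) and (336,228) on the far side. The deck is about half a turn out. There are three clamp-shaped things:
- pale with a brass ring, scene (212,272), side (330,337). This fits: pale wood, with a ring at the end.
- pink with a ring, scene (170,202). Excluded by its colour.
- pale with a dark wedge and no ring, scene (422,172). This is the spare.

Next I measure and confirm with a crop.

```bash
cat > h.py <<'E'
import numpy as np,cv2
from cell import *
from scipy.spatial.transform import Rotation as Ro
def ray(m,p,fish=False):
    R=cv2.Rodrigues(np.array(m["rvec"]))[0];t=np.array(m["tvec"])
    f=200/np.tan(np.radians(m["vertical_fov"]/2))
    d=np.array([p[0]-m["cx"],p[1]-m["cy"]])/f
    if fish:
        r=np.hypot(*d)+1e-12; d=np.r_[d/r*np.sin(r),np.cos(r)]
    else: d=np.r_[d,1]
    d=R.T@d; return -R.T@t,d/np.linalg.norm(d)
def plane(m,p,z,fish=False):
    o,d=ray(m,p,fish); return o+d*(z-o[2])/d[2]
def tri(r1,r2):
    (a,u),(b,v)=r1,r2
    A=np.stack([u,-v],1); k=np.linalg.lstsq(A,b-a,rcond=None)[0]
    p,q=a+u*k[0],b+v*k[1]; return (p+q)/2,np.linalg.norm(p-q)
def proj(m,P):
    f=200/np.tan(np.radians(m["vertical_fov"]/2))
    c=cv2.Rodrigues(np.array(m["rvec"]))[0]@np.array(P)+m["tvec"]
    return c[:2]/c[2]*f+[m["cx"],m["cy"]]
E
python3 - <<'E'
from h import *
S,D=camera_model("scene"),camera_model("side")
a=cv2.imread("pics/scene0.png");b=cv2.imread("pics/side0.png")
for n,s,d in [("disc",(335,239),(341,209)),("ring",(222,294),(368,330)),("collar",(208,268),(332,338)),("post ball",(330,259),(384,194)),("mouth",(352,297),(413,200)),
 ("spare",(422,172),(291,130)),("jar",(470,210),(352,113)),("block",(241,219),(274,288))]:
    P,e=tri(ray(S,s),ray(D,d)); print(n,P.round(3),round(e,4),np.hypot(*P[:2]).round(3))
c1=cv2.resize(a[180:320,150:310],None,fx=3,fy=3,interpolation=2)   # 480x420
c2=cv2.resize(b[150:260,270:450],None,fx=4,fy=4,interpolation=2)
c3=cv2.resize(b[310:365,270:400],None,fx=4,fy=4,interpolation=2)
c4=cv2.resize(a[190:330,280:395],None,fx=4,fy=4,interpolation=2)
cv2.imwrite("pics/c1.png",cv2.resize(a[185:325,180:400],None,fx=3.6,fy=3.6,interpolation=2))
cv2.imwrite("pics/c2.png",cv2.resize(b[150:360,260:450],None,fx=2.85,fy=2.85,interpolation=2))
E
```

```text
disc [0.565 0.008 0.03 ] 0.0045 0.565
ring [ 0.546 -0.3    0.011] 0.0047 0.623
collar [ 0.469 -0.303  0.017] 0.0081 0.558
post ball [ 0.648 -0.056  0.128] 0.009 0.65
mouth [ 0.73  -0.046  0.075] 0.0142 0.731
spare [0.499 0.339 0.016] 0.0064 0.603
jar [0.68  0.348 0.044] 0.01 0.764
block [ 0.374 -0.166  0.012] 0.0016 0.409
```

View pics/c1.png

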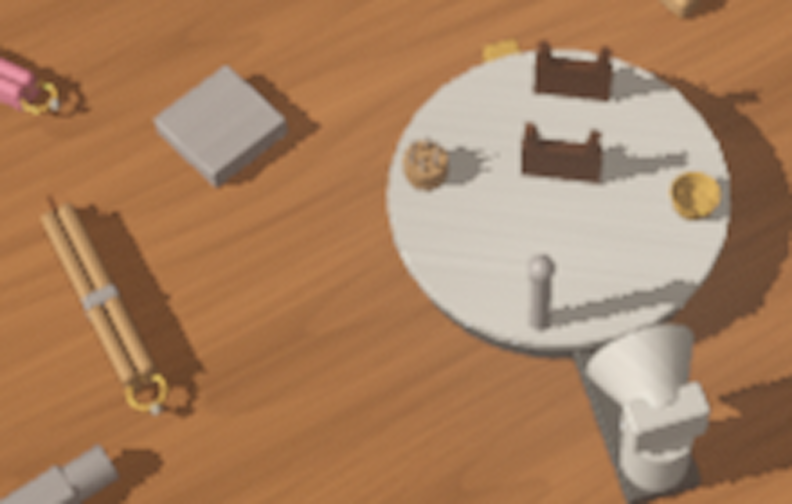

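View pics/c2.png

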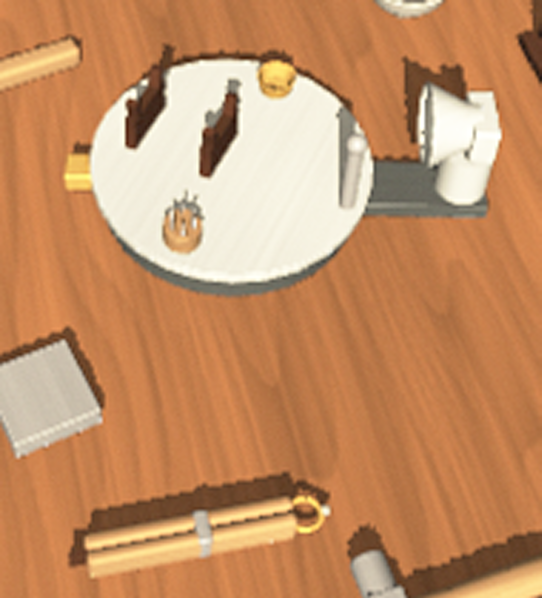

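Crops confirm the target: the pale bar with collar at c1 (100,298) and brass ring at c1 (147,392), not pink, no wedge. The deck post is at c1 (541,267), not quite in line with the mouth. Now precise positions.

```bash
python3 - <<'E'
from h import *
S,D=camera_model("scene"),camera_model("side")
a=cv2.imread("pics/scene0.png");b=cv2.imread("pics/side0.png")
A=lambda x,y:(180+x/3.6-.36,185+y/3.6-.36)
B=lambda x,y:(260+x/2.85-.32,150+y/2.85-.32)
# disc: white mask hull -> cast at z=.042, fit circle
for m,im,c in((S,a,(335,240)),(D,b,(341,209))):
    hsv=cv2.cvtColor(im,cv2.COLOR_BGR2HSV); k=((hsv[...,1]<60)&(hsv[...,2]>130)).astype(np.uint8)
    k=cv2.morphologyEx(k,cv2.MORPH_OPEN,np.ones((3,3),np.uint8))
    n,l,st,_=cv2.connectedComponentsWithStats(k); i=l[c[1],c[0]] 
    if i==0: i=1+np.argmax(st[1:,4])
    pts=cv2.convexHull(cv2.findContours((l==i).astype(np.uint8),0,1)[0][0])[:,0]
    P=np.array([plane(m,p,.042) for p in pts])[:,:2]
    for _ in range(6):
        q=np.linalg.lstsq(np.c_[2*P,np.ones(len(P))],(P**2).sum(1),rcond=None)[0]
        r=np.sqrt(q[2]+q[0]**2+q[1]**2); e=np.hypot(*(P-q[:2]).T)-r; P=P[abs(e)<max(.002,1.5*e.std())]
    print("disc",st[i],q[:2].round(4),r.round(4),len(P),abs(e).max().round(4))
for n,s,d in [("ball",(541,267),(357,143)),("pointer",(500,46),(78,165)),("bur",(427,158),(183,213)),("dish",(695,192),(277,76)),
 ("inL",(531,128),(210,130)),("inR",(595,135),(234,85)),("outL",(544,47),(132,93)),("outR",(605,50),(167,50)),
 ("collar",(100,296),(204,530)),("ring",(147,392),(308,514)),("tail",(58,209),(88,552)),("head",(138,374),(294,518)),("funnelL",(590,365),(430,155)),("funnelR",(692,332),(430,90))]:
    s,d=A(*s),B(*d);P,e=tri(ray(S,s),ray(D,d)); print(n,P.round(4),round(e,4))
for n,z in (("ring",.013),):
    print(plane(S,A(147,392),z),plane(D,B(308,514),z))
print(plane(S,A(100,296),.026),plane(D,B(204,530),.026), plane(S,A(58,209),.026),plane(D,B(88,552-13/2),.026))
E
```

```text
disc [ 288  200   94  121 6155] [0.5654 0.0092] 0.12 17 0.0008
disc [ 292  171   99   79 5297] [0.5619 0.0029] 0.1223 30 0.0031
ball [ 0.6464 -0.058   0.1182] 0.0028
pointer [0.4364 0.036  0.0361] 0.0067
bur [ 0.5084 -0.0633  0.0683] 0.0035
dish [0.6235 0.0814 0.0573] 0.003
inL [ 0.5419 -0.0014  0.0957] 0.0034
inR [0.5717 0.0319 0.1047] 0.0022
outL [0.4886 0.0433 0.1002] 0.0039
outR [0.5233 0.0704 0.1175] 0.0024
collar [ 0.468  -0.3022  0.0237] 0.0055
ring [ 0.5448 -0.3027  0.0148] 0.0037
tail [ 0.3863 -0.2998  0.0201] 0.0049
head [ 0.5327 -0.304   0.0189] 0.0067
funnelL [ 0.7095 -0.0607  0.0924] 0.0036
funnelR [0.7284 0.0012 0.1026] 0.0078
[ 0.54276258 -0.30108046  0.013     ] [ 0.54592318 -0.30368199  0.013     ]
[ 0.46757399 -0.30000069  0.026     ] [ 0.46885856 -0.30589457  0.026     ] [ 0.38847472 -0.2980428   0.026     ] [ 0.38799    -0.30017959  0.026     ]
```

Measurements: turning axis at about (0.564, 0.006), mouth direction about −13° (pointer and funnel agree), post at about −38° with radius 0.104 and ball at z 0.118. That puts deck at about +155°, so I'll push clockwise through 155°, away from the funnel. First move over the disc and look with the wrist camera.

```bash
python3 -m crank '[{"x":0.0466,"y":-0.006,"z":-0.0376},{"x":0.0466,"y":-0.006,"z":-0.0376},{"x":0.0466,"y":-0.006,"z":-0.0376},{"x":0.0466,"y":-0.006,"z":-0.0376},{"x":0.0466,"y":-0.006,"z":-0.0376},{"x":0.0466,"y":-0.006,"z":-0.0376},{"x":0.0466,"y":-0.006,"z":-0.0376},{"x":0.0466,"y":-0.006,"z":-0.0376},{"x":0.0466,"y":-0.006,"z":-0.0376},{"x":0.0466,"y":-0.006,"z":-0.0376},{"x":0.0466,"y":-0.006,"z":-0.0376},{"x":0.0466,"y":-0.006,"z":-0.0376},{"x":0.0466,"y":-0.006,"z":-0.0376},{"yaw":7.7},{"yaw":7.7},{"yaw":7.7,"hand":0.0},{"hand":0.2},{"hand":0.2}]'
python3 - <<'E'
from h import *
s=state();print(s["position"],s["ee_rot"],s["q"].round(1),s["finger_gap"])
m=camera_model("wrist");i=snapshot("wrist");cv2.imwrite("pics/w1.png",i[:,:,::-1])
import pickle;pickle.dump(m,open("w1.pkl","wb"))
R=cv2.Rodrigues(np.array(m["rvec"]))[0];print(-R.T@m["tvec"],R[2])
E
```

```text
[0.16591315 0.60241491 0.23887098] [-9.00462250e+01  3.25040754e-03 -1.53986943e+01] [68.5 28.2 89.3 -0.  62.5 -6.1] 0.08556044895650582
[0.09125424 0.62415482 0.37328159] [ 0.29223213 -0.08154063 -0.95286489]invalid input at $[0]: expected keys x, y, z, yaw, hand
```

View pics/w1.png

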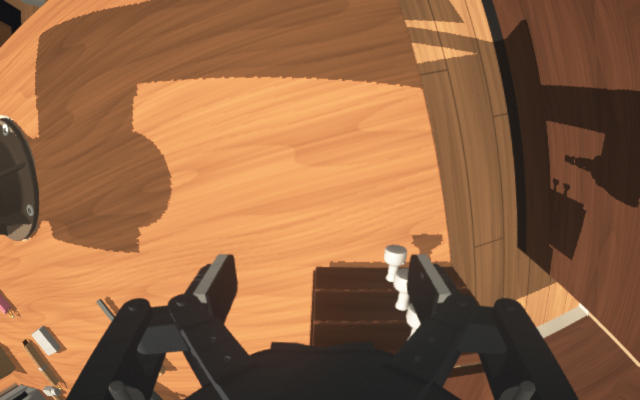

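That picture only shows the start pose with the fingers: the move was refused because every row needs all five keys. Resending in full.

```bash
python3 -m crank '[{"x":0.0466,"y":-0.006,"z":-0.0376,"yaw":0,"hand":-1},{"x":0.0466,"y":-0.006,"z":-0.0376,"yaw":0,"hand":-1},{"x":0.0466,"y":-0.006,"z":-0.0376,"yaw":0,"hand":-1},{"x":0.0466,"y":-0.006,"z":-0.0376,"yaw":0,"hand":-1},{"x":0.0466,"y":-0.006,"z":-0.0376,"yaw":0,"hand":-1},{"x":0.0466,"y":-0.006,"z":-0.0376,"yaw":0,"hand":-1},{"x":0.0466,"y":-0.006,"z":-0.0376,"yaw":0,"hand":-1},{"x":0.0466,"y":-0.006,"z":-0.0376,"yaw":0,"hand":-1},{"x":0.0466,"y":-0.006,"z":-0.0376,"yaw":0,"hand":-1},{"x":0.0466,"y":-0.006,"z":-0.0376,"yaw":0,"hand":-1},{"x":0.0466,"y":-0.006,"z":-0.0376,"yaw":0,"hand":-1},{"x":0.0466,"y":-0.006,"z":-0.0376,"yaw":0,"hand":-1},{"x":0.0466,"y":-0.006,"z":-0.0376,"yaw":0,"hand":-1},{"x":0,"y":0,"z":0,"yaw":7.7,"hand":-1},{"x":0,"y":0,"z":0,"yaw":7.7,"hand":0},{"x":0,"y":0,"z":0,"yaw":7.7,"hand":0.2},{"x":0,"y":0,"z":0,"yaw":0,"hand":0.2},{"x":0,"y":0,"z":0,"yaw":0,"hand":0.2}]' && 
python3 - <<'E'
from h import *
s=state();print(s["position"],s["ee_rot"],s["q"].round(1),s["finger_gap"])
m=camera_model("wrist");i=snapshot("wrist");cv2.imwrite("pics/w2.png",i[:,:,::-1])
import pickle;pickle.dump(m,open("w2.pkl","wb"))
E
```

```text
t: 2.45
position: [0.6202, -0.0295, 0.3172]
ee_rot: [-90.0, 0.0, -38.3]
wrist_force: [0.0, 0.3, 0.5]
finger_gap: 0.0342
[ 0.62015359 -0.02949058  0.31719869] [-8.99997716e+01  1.20889592e-02 -3.83293898e+01] [ -8.8  24.1  83.9   0.   72.  -60.5] 0.03423290476048167
```

View pics/w2.png

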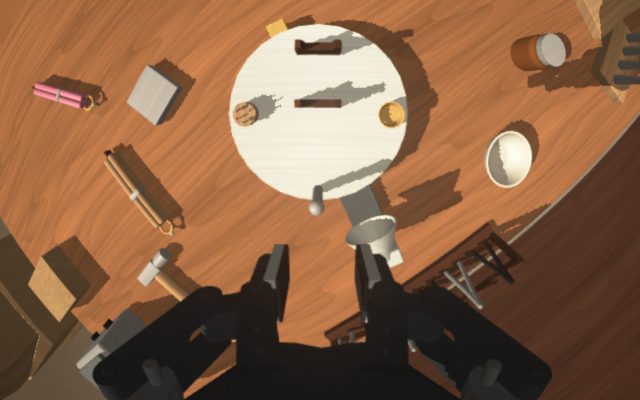

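This wrist view shows the disc centred near (318,112), ball (316,208), mouth rim about (372,230), pointer (276,27), clamp collar (136,196), ring (166,228), tail (108,153). Triangulate with the other views.

```bash
python3 - <<'E'
from h import *
import pickle
S,D=camera_model("scene"),camera_model("side");W=pickle.load(open("w2.pkl","rb"))
im=cv2.imread("pics/w2.png")
hsv=cv2.cvtColor(im,cv2.COLOR_BGR2HSV); k=((hsv[...,1]<70)&(hsv[...,2]>150)).astype(np.uint8)
n,l,st,_=cv2.connectedComponentsWithStats(k); i=l[150,300]
pts=cv2.findContours((l==i).astype(np.uint8),0,1)[0][0]; pts=cv2.convexHull(pts)[:,0]
P=np.array([plane(W,p,.042,True) for p in pts])[:,:2]
for _ in range(8):
    q=np.linalg.lstsq(np.c_[2*P,np.ones(len(P))],(P**2).sum(1),rcond=None)[0]
    r=np.sqrt(q[2]+q[0]**2+q[1]**2); e=np.hypot(*(P-q[:2]).T)-r; P=P[abs(e)<max(.0015,1.5*e.std())]
ax=q[:2];print("disc",ax.round(4),r.round(4),len(P))
pl=lambda p,z:plane(W,p,z,True)[:2]
def pol(n,p,c=ax): d=p-c;print(n,p.round(4),np.degrees(np.arctan2(d[1],d[0])).round(2),np.hypot(*d).round(4))
pol("ball",pl((316,208),.117));pol("bur",pl((244,113),.066));pol("dish",pl((391,115),.058))
pol("pointer",pl((277,28),.036))
pol("outL",pl((298,42),.096));pol("outR",pl((339,42),.096));pol("inL",pl((297,102),.096));pol("inR",pl((340,101),.096))
pol("rimL",pl((346,241),.091));pol("rimR",pl((397,221),.091))
A=lambda x,y:(180+x/3.6-.36,185+y/3.6-.36)
B=lambda x,y:(260+x/2.85-.32,150+y/2.85-.32)
for n,w,s,d in [("ball",(316,208),(541,267),(357,143)),("ring",(166,228),(147,392),(308,514)),("collar",(136,195),(100,296),(204,530)),("inL",(297,102),(531,128),(210,130)),("inR",(340,101),(595,135),(234,85))]:
    print(n,[ (p.round(4),round(e,4)) for p,e in (tri(ray(W,w,True),ray(S,A(*s))),tri(ray(W,w,True),ray(D,B(*d))))])
for n,w,z in (("ring",(166,228),.013),("collar",(136,195),.026),("tailA",(105,153),.026),("tailB",(112,149),.026)): print(n,pl(w,z).round(4))
# clamp bar outline by colour, in wrist view
k=cv2.inRange(hsv[130:245,90:190],(10,60,165),(24,200,255));
cv2.imwrite("pics/crop.png",np.hstack([cv2.resize(im[130:245,90:190],None,fx=4,fy=4,interpolation=2),cv2.cvtColor(cv2.resize(k,None,fx=4,fy=4),8)]))
E
```

```text
disc [0.5641 0.0095] 0.1194 58
ball [ 0.6463 -0.0574] -39.15 0.106
bur [ 0.5053 -0.0617] -129.58 0.0924
dish [0.6232 0.082 ] 50.85 0.0935
pointer [0.4391 0.0395] 166.49 0.1286
outL [0.4854 0.0443] 156.15 0.0861
outR [0.5141 0.0803] 125.23 0.0867
inL [ 5.395e-01 -2.000e-04] -158.61 0.0265
inR [0.5688 0.0386] 80.82 0.0295
rimL [ 0.7121 -0.0613] -25.57 0.164
rimR [0.731  0.0064] -1.04 0.1669
ball [(array([ 0.6458, -0.057 ,  0.1189]), np.float64(0.0)), (array([ 0.6471, -0.0578,  0.1159]), np.float64(0.0011))]
ring [(array([ 0.5446, -0.301 ,  0.016 ]), np.float64(0.0007)), (array([ 0.5454, -0.3034,  0.0126]), np.float64(0.0012))]
collar [(array([ 0.4685, -0.2993,  0.0244]), np.float64(0.0035)), (array([ 0.4694, -0.3024,  0.0187]), np.float64(0.001))]
inL [(array([5.397e-01, 1.000e-04, 9.460e-02]), np.float64(0.001)), (array([ 0.5412, -0.0009,  0.0935]), np.float64(0.0039))]
inR [(array([0.5678, 0.0369, 0.0939]), np.float64(0.0042)), (array([0.5706, 0.0378, 0.1003]), np.float64(0.0039))]
ring [ 0.5448 -0.303 ]
collar [ 0.4704 -0.2969]
tailA [ 0.3789 -0.2947]
tailB [ 0.3851 -0.278 ]
```

View pics/crop.png

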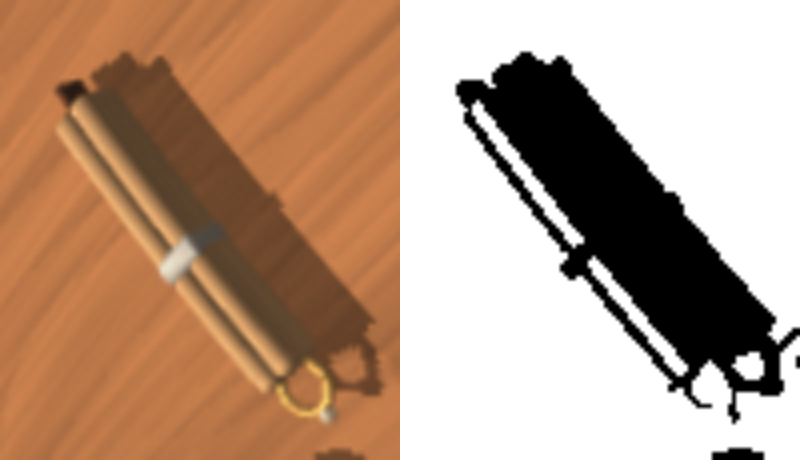

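Clamp confirmed: pale wood, collar, brass ring at the end. Best values: axis (0.564, 0.009), mouth direction −13.4°, post −39.1° (deck about 154°). Three views agree on these within about 3 mm. Now straddle the post with the half-open jaws.

```bash
python3 -m crank '[{"x":0.0374,"y":0,"z":-0.0064,"yaw":0.8,"hand":0.2},{"x":0,"y":0.05,"z":0,"yaw":0,"hand":0.2},{"x":0,"y":0.05,"z":0,"yaw":0,"hand":0.2},{"x":0,"y":0.04,"z":0,"yaw":0,"hand":0.2},{"x":0,"y":0.03,"z":0,"yaw":0,"hand":0.2},{"x":0,"y":0.03,"z":0,"yaw":0,"hand":0.2},{"x":0,"y":0.022,"z":0,"yaw":0,"hand":0.2},{"x":0,"y":0,"z":0,"yaw":0,"hand":0.2}]'
```

```text
t: 3.5
position: [0.6449, -0.0577, 0.0939]
ee_rot: [-90.1, 0.1, -39.2]
wrist_force: [-0.2, 0.2, 0.2]
finger_gap: 0.0341
```

```bash
python3 -m crank '[{"x":-0.0003,"y":0,"z":-0.0073,"yaw":4,"hand":0.2},{"x":-0.0003,"y":0,"z":-0.0073,"yaw":4,"hand":0.2},{"x":-0.001,"y":0,"z":-0.0146,"yaw":8,"hand":0.2},{"x":-0.001,"y":0,"z":-0.0146,"yaw":8,"hand":0.2},{"x":-0.001,"y":0,"z":-0.0146,"yaw":8,"hand":0.2},{"x":-0.001,"y":0,"z":-0.0146,"yaw":8,"hand":0.2},{"x":-0.001,"y":0,"z":-0.0146,"yaw":8,"hand":0.2},{"x":-0.001,"y":0,"z":-0.0146,"yaw":8,"hand":0.2},{"x":-0.001,"y":0,"z":-0.0146,"yaw":8,"hand":0.2}]'
```

```text
t: 4.62
position: [0.5442, -0.0946, 0.0974]
ee_rot: [-89.3, 0.0, -103.5]
wrist_force: [22.2, -14.9, -0.3]
finger_gap: 0.0342
```

```bash
python3 -m crank '[{"x":0,"y":0,"z":0,"yaw":0,"hand":0.2},{"x":0,"y":0,"z":0,"yaw":0,"hand":0.2}]'; python3 - <<'E'
from h import *
i=snapshot("scene");cv2.imwrite("pics/s3.png",cv2.resize(i[175:325,240:440,::-1],None,fx=3,fy=3,interpolation=2))
s=state();print(s["wrist_force"],s["moment"],s["position"])
E
```

```text
t: 4.88
position: [0.5405, -0.0936, 0.0962]
ee_rot: [-89.9, -0.0, -103.2]
wrist_force: [-1.0, 0.1, 0.0]
finger_gap: 0.0345
[ 0.29524769 -0.68007019 -0.10877166] [-0.01472638  0.02244573 -0.00223618] [ 0.5404644  -0.09357904  0.09588888]
```

View pics/s3.png

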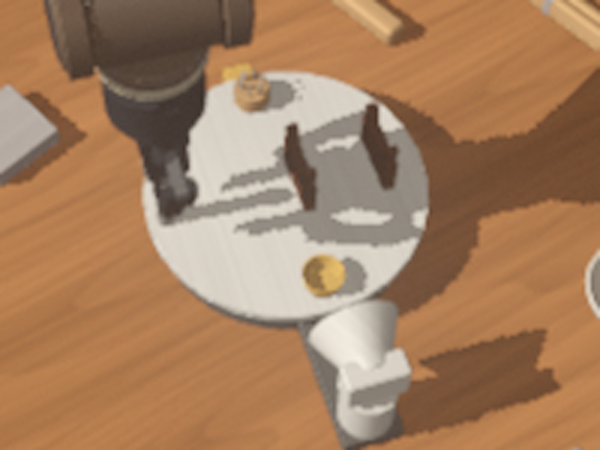

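The view shows the deck turned with the tool: dish at (325,275) near the mouth, saddles at the right, so deck is now about 90°. The force was only dynamic. Continue more gently.

```bash
python3 -m crank '[{"x":-0.0003,"y":0.0,"z":-0.0073,"yaw":4,"hand":0.2},{"x":-0.0006,"y":0.001,"z":-0.011,"yaw":6,"hand":0.2},{"x":-0.0006,"y":0.001,"z":-0.011,"yaw":6,"hand":0.2},{"x":-0.0006,"y":0,"z":-0.011,"yaw":6,"hand":0.2},{"x":-0.0006,"y":0,"z":-0.011,"yaw":6,"hand":0.2},{"x":-0.0006,"y":0,"z":-0.011,"yaw":6,"hand":0.2},{"x":-0.0006,"y":0,"z":-0.011,"yaw":6,"hand":0.2},{"x":-0.0006,"y":0,"z":-0.011,"yaw":6,"hand":0.2},{"x":-0.0006,"y":0,"z":-0.011,"yaw":6,"hand":0.2},{"x":-0.0006,"y":0,"z":-0.011,"yaw":6,"hand":0.2},{"x":-0.0006,"y":0,"z":-0.011,"yaw":6,"hand":0.2},{"x":-0.0006,"y":0,"z":-0.011,"yaw":6,"hand":0.2},{"x":-0.0003,"y":0,"z":-0.0073,"yaw":4,"hand":0.2},{"x":-0.0003,"y":0,"z":-0.0073,"yaw":4,"hand":0.2},{"x":0,"y":0,"z":0,"yaw":0,"hand":0.2},{"x":0,"y":0,"z":0,"yaw":0,"hand":0.2}]'
```

```text
t: 6.92
position: [0.4596, 0.0113, 0.0934]
ee_rot: [-90.0, 0.0, 178.8]
wrist_force: [-0.5, -0.4, 0.4]
finger_gap: 0.0346
```

```bash
python3 -m crank '[{"x":-0.0003,"y":0,"z":-0.0073,"yaw":4,"hand":0.2},{"x":-0.0003,"y":0,"z":-0.0073,"yaw":4,"hand":0.2},{"x":-0.0001,"y":0,"z":-0.0037,"yaw":2,"hand":0.2},{"x":-0.0001,"y":0,"z":-0.0037,"yaw":2,"hand":0.2},{"x":-0.0001,"y":0,"z":-0.0037,"yaw":2,"hand":0.2},{"x":0,"y":0,"z":-0.0018,"yaw":1,"hand":0.2},{"x":0,"y":0,"z":0,"yaw":0,"hand":0.2},{"x":0,"y":0,"z":0,"yaw":0,"hand":0.2},{"x":0,"y":0,"z":0,"yaw":0,"hand":0.2},{"x":0,"y":0,"z":0,"yaw":0,"hand":0.2}]'; python3 - <<'E'
from h import *
import pickle
m=camera_model("wrist");i=snapshot("wrist");cv2.imwrite("pics/w4.png",i[:,:,::-1])
pickle.dump(m,open("w4.pkl","wb"))
print(state()["wrist_force"],state()["q"].round(1))
E
```

```text
t: 8.18
position: [0.4639, 0.0385, 0.0933]
ee_rot: [-90.0, -0.0, 163.7]
wrist_force: [0.1, 0.1, 0.6]
finger_gap: 0.0342
[-0.14924952  1.00649967 -0.34530377] [ -3.4  28.5 119.6   0.   31.9 102.9]
```

View pics/w4.png

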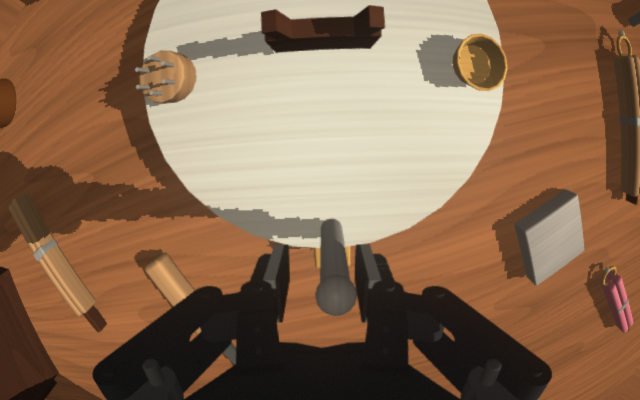

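Wrist view: the post (ball at 336,295) stands between the jaws over the pointer. Bur block is at (168,78), dish at (481,63). Compute deck angle from these.

```bash
python3 - <<'E'
from h import *
import pickle
W=pickle.load(open("w4.pkl","rb"));pl=lambda p,z:plane(W,p,z,True)[:2]
ax=np.array([.564,.009])
def pol(n,p): d=p-ax;print(n,p.round(4),np.degrees(np.arctan2(d[1],d[0])).round(2),np.hypot(*d).round(4))
pol("ball",pl((336,295),.117));pol("bur",pl((171,78),.062));pol("dish",pl((481,63),.058))
d=pl((481,63),.058)-pl((171,78),.062);print("rest dir",np.degrees(np.arctan2(d[1],d[0]))-270+180)
a,b=pl((267,10),.096),pl((377,8),.096);d=b-a;print(a,b,"saddle dir",np.degrees(np.arctan2(d[1],d[0])))
E
```

```text
ball [0.4617 0.0338] 166.38 0.1052
bur [0.5815 0.0941] 78.37 0.0869
dish [ 0.5413 -0.0803] -104.29 0.0921
rest dir -193.00295091515096
[0.58565774 0.02800957] [ 0.57350364 -0.01693633] saddle dir -105.13180253827221
```

Ball at 166.4° puts the rest at −13.6°, with the bur–dish line giving −13.0°. Against the mouth at −13.4° that's within error, and the post touches neither jaw, so the detent has centred it. Lift off and go look over the clamp.

```bash
python3 -m crank '[{"x":0,"y":-0.03,"z":0,"yaw":0,"hand":0.2},{"x":0,"y":-0.06,"z":0,"yaw":0,"hand":0.2},{"x":0,"y":-0.06,"z":0,"yaw":0,"hand":0.2},{"x":0,"y":-0.01,"z":0,"yaw":-7.15,"hand":-0.2},{"x":0,"y":0,"z":0,"yaw":-7.15,"hand":-0.5},{"x":0.0064,"y":0,"z":0.0569,"yaw":0,"hand":-0.5},{"x":0.0064,"y":0,"z":0.0569,"yaw":0,"hand":-0.5},{"x":0.0064,"y":0,"z":0.0569,"yaw":0,"hand":-0.5},{"x":0.0064,"y":0,"z":0.0569,"yaw":0,"hand":-0.5},{"x":0.0064,"y":0,"z":0.0569,"yaw":0,"hand":-0.5},{"x":0.0064,"y":0,"z":0.0569,"yaw":0,"hand":-0.5},{"x":0,"y":0,"z":0,"yaw":0,"hand":-0.5},{"x":0,"y":0,"z":0,"yaw":0,"hand":-0.5}]'; python3 - <<'E'
from h import *
import pickle
s=state();print(s["position"],s["ee_rot"],s["q"].round(1))
m=camera_model("wrist");i=snapshot("wrist");cv2.imwrite("pics/w5.png",i[:,:,::-1])
pickle.dump(m,open("w5.pkl","wb"))
E
```

```text
t: 9.85
position: [0.4133, -0.301, 0.253]
ee_rot: [-90.0, -0.0, 178.0]
wrist_force: [-0.2, 0.6, -0.4]
finger_gap: 0.0641
[ 0.41332777 -0.30098367  0.25300516] [-9.00459272e+01 -2.67638058e-02  1.77965162e+02] [-43.5  18.  104.    0.   58.   48.5]
```

View pics/w5.png

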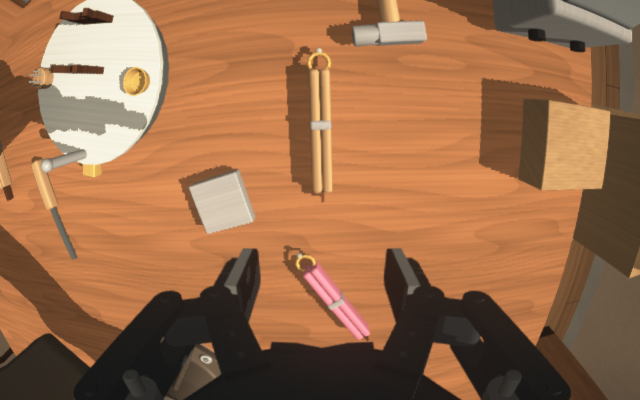

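Clamp lies nearly vertical in the picture: ring (319,62), bar ends (319.5,70) and (321,192), collar (320.5,126).

```bash
python3 - <<'E'
from h import *
import pickle
W=pickle.load(open("w5.pkl","rb"));pl=lambda p,z:plane(W,p,z,True)[:2]
im=cv2.imread("pics/w5.png").astype(int)
k=cv2.inRange(cv2.cvtColor(im.astype(np.uint8),cv2.COLOR_BGR2HSV),(8,40,150),(28,255,255))
b,g,r=[im[...,j] for j in range(3)]
c=[]
# bar sides per row: pale wood (higher green/red ratio) against bench
for y in list(range(76,118,4))+list(range(134,188,4)):
    row=(g[y,300:345]/r[y,300:345]); x=np.where(row>0.66)[0]
    if len(x)>5: c.append((300+x.min(),300+x.max(),y))
print(c[:4],c[-4:])
P=np.array([(pl((a,y),.02)+pl((q,y),.02))/2 for a,q,y in c]);w=[np.hypot(*(pl((a,y),.02)-pl((q,y),.02))) for a,q,y in c]
p=np.polyfit(P[:,0],P[:,1],1);print("yaw",np.degrees(np.arctan(p[0])),"width",np.median(w))
for n,q,z in(("ring",(319,62),.013),("head",(319.5,70),.02),("tail",(321,192),.02),("collar",(320.5,126),.027)):
    v=pl(q,z);print(n,v.round(4),"line y",np.polyval(p,v[0]).round(4))
S=camera_model("scene")
A=lambda x,y:(180+x/3.6-.36,185+y/3.6-.36)
print("height check collar/ring",tri(ray(W,(320.5,126),True),ray(S,A(100,296))),tri(ray(W,(319,62),True),ray(S,A(147,392))))
E
```

```text
[(np.int64(308), np.int64(330), 76), (np.int64(308), np.int64(330), 80), (np.int64(308), np.int64(330), 84), (np.int64(308), np.int64(330), 88)] [(np.int64(311), np.int64(332), 174), (np.int64(311), np.int64(332), 178), (np.int64(312), np.int64(332), 182), (np.int64(305), np.int64(332), 186)]
yaw -0.8683675201227482 width 0.02521095265048441
ring [ 0.5432 -0.3013] line y -0.3009
head [ 0.5326 -0.3015] line y -0.3008
tail [ 0.3849 -0.2979] line y -0.2985
collar [ 0.4664 -0.3003] line y -0.2998
height check collar/ring (array([ 0.46616673, -0.30009088,  0.02361321]), np.float64(0.0003967539299569552)) (array([ 0.54310015, -0.30119329,  0.01367466]), np.float64(0.0001670930701426154))
```

Clamp centre: from the tail, head and ring, x is 0.460, 0.458 and 0.460, so (0.460, −0.300), yaw −0.9°. Width 25 mm and heights of 0.024 (collar) and 0.014 (ring) agree with the text. The collar itself sits about 6 mm towards the ring. Descend and grasp.

```bash
python3 -m crank '[{"x":-0.0467,"y":0.02,"z":-0.0019,"yaw":-1.16,"hand":-0.5},{"x":0,"y":0.05,"z":0,"yaw":0,"hand":-0.5},{"x":0,"y":0.05,"z":0,"yaw":0,"hand":-0.5},{"x":0,"y":0.05,"z":0,"yaw":0,"hand":-0.5},{"x":0,"y":0.04,"z":0,"yaw":0,"hand":-0.5},{"x":0,"y":0.02,"z":0,"yaw":0,"hand":-0.5},{"x":0,"y":0.011,"z":0,"yaw":0,"hand":-0.5},{"x":0,"y":0,"z":0,"yaw":0,"hand":-0.5}]'
```

```text
t: 10.9
position: [0.4606, -0.3004, 0.0123]
ee_rot: [-90.0, -0.0, 179.2]
wrist_force: [0.6, -0.1, 0.3]
finger_gap: 0.0638
```

```bash
python3 -m crank '[{"x":0,"y":0,"z":0,"yaw":0,"hand":0.2},{"x":0,"y":0,"z":0,"yaw":0,"hand":0.6},{"x":0,"y":0,"z":0,"yaw":0,"hand":1},{"x":0,"y":0,"z":0,"yaw":0,"hand":1},{"x":0,"y":0,"z":0,"yaw":0,"hand":1},{"x":0,"y":0,"z":0,"yaw":0,"hand":1},{"x":0,"y":-0.02,"z":0,"yaw":0,"hand":1},{"x":0,"y":-0.04,"z":0,"yaw":0,"hand":1},{"x":0,"y":-0.05,"z":0,"yaw":0,"hand":1},{"x":0,"y":-0.05,"z":0,"yaw":0,"hand":1},{"x":0,"y":-0.04,"z":0,"yaw":0,"hand":1},{"x":0,"y":0,"z":0,"yaw":0,"hand":1}]'
```

```text
t: 12.4
position: [0.461, -0.3017, 0.2155]
ee_rot: [-89.8, 0.3, 179.2]
wrist_force: [0.0, -0.5, -1.4]
finger_gap: 0.0227
```

Held (gap 22.7 mm). Turn 12.6° and carry to hover over the rest at (0.610, −0.002).

```bash
python3 -m crank '[{"x":0,"y":0,"z":0,"yaw":6.3,"hand":1},{"x":0,"y":0,"z":0,"yaw":6.3,"hand":1},{"x":-0.0125,"y":0,"z":-0.0343,"yaw":0,"hand":1},{"x":-0.0125,"y":0,"z":-0.0543,"yaw":0,"hand":1},{"x":-0.0125,"y":0,"z":-0.0543,"yaw":0,"hand":1},{"x":-0.0125,"y":0,"z":-0.0543,"yaw":0,"hand":1},{"x":-0.0125,"y":0,"z":-0.0543,"yaw":0,"hand":1},{"x":-0.0125,"y":0,"z":-0.0543,"yaw":0,"hand":1},{"x":0,"y":0,"z":-0.02,"yaw":0,"hand":1},{"x":0,"y":0.04,"z":0,"yaw":0,"hand":1},{"x":0,"y":0.04,"z":0,"yaw":0,"hand":1},{"x":0,"y":0,"z":0,"yaw":0,"hand":1},{"x":0,"y":0,"z":0,"yaw":0,"hand":1}]'; python3 - <<'E'
from h import *
import pickle
s=state();print(s["position"],s["ee_rot"],s["finger_gap"])
w=camera_model("wrist");i=snapshot("wrist");pickle.dump(w,open("w6.pkl","wb"));cv2.imwrite("pics/w6.png",i[:,:,::-1])
a=snapshot("scene");b=snapshot("side");cv2.imwrite("pics/s6.png",a[:,:,::-1]);cv2.imwrite("pics/d6.png",b[:,:,::-1])
u=cv2.resize(b[140:260,270:450,::-1],None,fx=2.2,fy=2.2,interpolation=2)
c=np.zeros((i.shape[0]+0,0,3),np.uint8)
A=cv2.resize(i[0:330,120:520,::-1],(400,330)); B=cv2.resize(a[190:325,280:400,::-1],(400,450),interpolation=2);C=cv2.resize(b[150:250,275:455,::-1],(400,222),interpolation=2)
L=np.vstack([A,C]);R=np.zeros_like(L);R[:450]=B
cv2.imwrite("pics/m6.png",np.hstack([L,R]))
E
```

```text
t: 14.02
position: [0.6093, -0.0022, 0.1333]
ee_rot: [-90.0, 0.0, 166.5]
wrist_force: [0.4, 0.4, -1.1]
finger_gap: 0.0228
[ 0.60929682 -0.00216696  0.1333226 ] [-9.00067309e+01  4.58054103e-02  1.66529007e+02] 0.022752028214304793
```

View pics/m6.png

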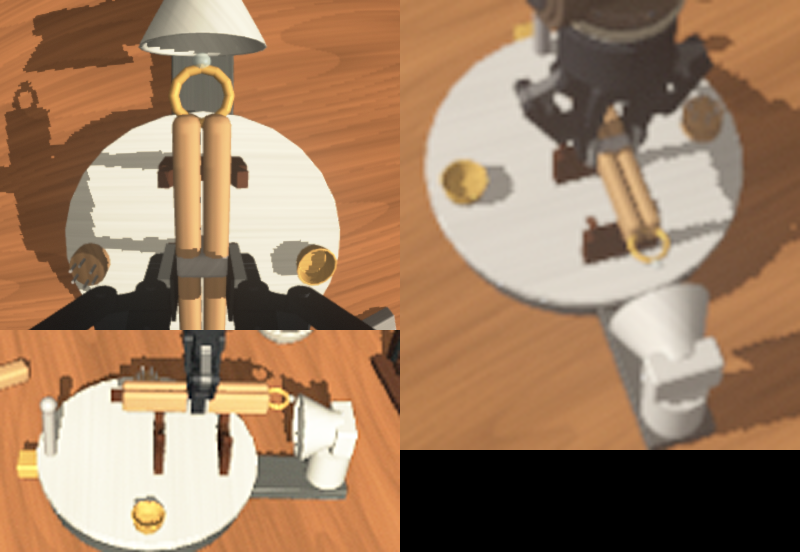

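Wrist crop: ring (202,92), bar centre about x=202, saddle prongs 163/241 (mid about 203) and funnel mid about 203, so it is lined up laterally. Side crop: the clamp is level above both saddles. Numeric check of the lengthwise position:

```bash
python3 - <<'E'
from h import *
import pickle
W=pickle.load(open("w6.pkl","rb"));pl=lambda p,z:plane(W,p,z,True)[:2]
ax=np.array([.564,.009]);u=np.array([np.cos(np.radians(-13.5)),np.sin(np.radians(-13.5))]);v=np.array([-u[1],u[0]])
for n,p,z in [("ring",(322,92),.134),("head end",(322,115),.14),("collar",(322,265),.148),("prongL outer top edge",(284,158),.096),("prongR",(361,158),.096),("prongL in",(284,172),.096),("prongR in",(361,172),.096),("rim bottom/near",(323,52),.127)]:
    d=pl(p,z)-ax;print(n,(d@u).round(4),(d@v).round(4))
S,D=camera_model("scene"),camera_model("side")
def B(x,y): return (275+x*180/400,150+(y-330)*100/222)
def A(x,y): return (280+(x-400)*.3,190+y*.3)
P,e=tri(ray(W,(322,92),True),ray(D,B(281,398)));print("ring",P,e,(P[:2]-ax)@u,(P[:2]-ax)@v)
P,e=tri(ray(W,(322,92),True),ray(S,A(650,242)));print("ring",P,e,(P[:2]-ax)@u,(P[:2]-ax)@v)
E
```

```text
ring 0.1296 0.0007
head end 0.1198 0.0007
collar 0.0559 0.0007
prongL outer top edge 0.0944 0.0221
prongR 0.0944 -0.0214
prongL in 0.0863 0.0223
prongR in 0.0863 -0.0216
rim bottom/near 0.1483 0.0002
ring [ 0.69304401 -0.02188667  0.1322996 ] 0.006196770114369117 0.1326888643224831 9.145923705685778e-05
ring [ 0.69034665 -0.02014177  0.13694131] 0.0010761325505542834 0.12965869495142165 0.001158458648164866
```

Ring at 0.1296 out (ideal 0.130) and lateral offset 0.7 mm; the prong top face mid (y≈180) gives about 0.082 as it should. Lower.

```bash
python3 -m crank '[{"x":0,"y":0.015,"z":0,"yaw":0,"hand":1},{"x":0,"y":0.015,"z":0,"yaw":0,"hand":1},{"x":0,"y":0.007,"z":0,"yaw":0,"hand":1},{"x":0,"y":0.004,"z":0,"yaw":0,"hand":1},{"x":0,"y":0,"z":0,"yaw":0,"hand":1},{"x":0,"y":0,"z":0,"yaw":0,"hand":1}]'
```

```text
t: 14.92
position: [0.6091, -0.0016, 0.0913]
ee_rot: [-90.0, 0.0, 166.6]
wrist_force: [-0.4, -0.3, 0.7]
finger_gap: 0.0226
```

```bash
python3 -m crank '[{"x":0,"y":0.001,"z":0,"yaw":0,"hand":1},{"x":0,"y":0,"z":0,"yaw":0,"hand":1},{"x":0,"y":0,"z":0,"yaw":0,"hand":0.3},{"x":0,"y":0,"z":0,"yaw":0,"hand":0.1},{"x":0,"y":0,"z":0,"yaw":0,"hand":-0.2},{"x":0,"y":0,"z":0,"yaw":0,"hand":-0.2},{"x":0,"y":0,"z":0,"yaw":0,"hand":-0.2}]' && python3 -m crank '[{"x":0,"y":-0.02,"z":0,"yaw":0,"hand":-0.2},{"x":0,"y":-0.04,"z":0,"yaw":0,"hand":-0.2},{"x":0,"y":-0.05,"z":0,"yaw":0,"hand":-0.2},{"x":0,"y":-0.05,"z":0,"yaw":0,"hand":-0.2},{"x":0.03,"y":-0.05,"z":0,"yaw":0,"hand":-0.2},{"x":0.05,"y":0,"z":0,"yaw":0,"hand":-0.2},{"x":0.03,"y":0,"z":0,"yaw":0,"hand":-0.2},{"x":0,"y":0,"z":0,"yaw":0,"hand":-0.2}]'; python3 - <<'E'
from h import *
import pickle
w=camera_model("wrist");i=snapshot("wrist");pickle.dump(w,open("w7.pkl","wb"));cv2.imwrite("pics/w7.png",i[:,:,::-1])
b=snapshot("side");cv2.imwrite("pics/d7.png",b[:,:,::-1])
A=cv2.resize(i[0:260,150:510,::-1],(720,520),interpolation=2)[:, :]
C=cv2.resize(b[150:250,275:455,::-1],None,fx=2.2,fy=2.2,interpolation=2)
M=np.zeros((600,800,3),np.uint8);A2=cv2.resize(i[0:260,150:510,::-1],(500,361),interpolation=2)
M[:361,:500]=A2;M[370:370+C.shape[0],:C.shape[1]]=C
cv2.imwrite("pics/m7.png",M)
E
```

```text
t: 15.8
position: [0.609, -0.0016, 0.0902]
ee_rot: [-90.0, -0.0, 166.6]
wrist_force: [0.3, -0.4, -0.2]
finger_gap: 0.0514
t: 16.8
position: [0.5007, 0.0243, 0.301]
ee_rot: [-90.0, 0.0, 166.6]
wrist_force: [0.9, 0.4, 0.3]
finger_gap: 0.0514
```

View pics/m7.png

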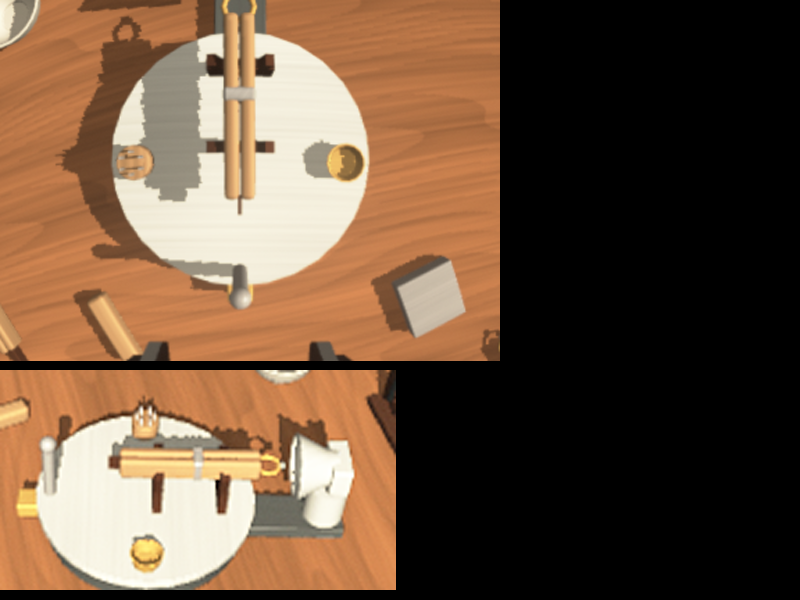

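The clamp lies in both notches, with the ring at the mouth and the post (240,297) over the pointer. Last numeric check, then hand in.

```bash
python3 - <<'E'
from h import *
import pickle
W=pickle.load(open("w7.pkl","rb"));q=lambda x,y,z:plane(W,(150+x*.72,y*.72),z,True)[:2]
an=lambda d:np.degrees(np.arctan2(d[1],d[0])).round(2)
ax=np.array([.564,.009])
bd=q(134,161,.064)-q(346,161,.058);print("deck by bur-dish",an(bd)-90+13.4,"by post",an(ax-q(241,297,.117))+13.4)
t,h=q(240,198,.1),q(240,15,.1);print("clamp yaw",an(h-t),"len",np.hypot(*(h-t)).round(4),"centre radial",np.hypot(*((h+t)/2-ax)).round(4))
print(state()["wrist_force"].round(1))
close_job()
E
```

```text
deck by bur-dish -0.05999999999999339 by post 0.34999999999999964
clamp yaw -13.43 len 0.1462 centre radial 0.0446
[ 0.6 -1.3  0.4]
the job is handed in; nothing more can be done
```

The job is handed in at about 17 s of the 61 s: the rest is square in front of the mouth, and the ring clamp lies in both saddles with its ring pointing at the mouth.

**What I did:** I straddled the post with half-open jaws and pushed the turntable about 154° clockwise until the mouth detent centred it. I then picked up the pale ring clamp, turned it 12.6°, lowered it into the saddles, let go and lifted clear.

**Last checks:**

| Check | Measured | Wanted |
|---|---|---|
| Deck angle, from bur block and dish | −0.1° | 0° |
| Deck angle, from post | +0.35° | 0° |
| Clamp direction | −13.4° | −13.4° (mouth) |
| Clamp centre, distance from axis | 44.6 mm | 47 mm |

- **Detent:** with the post touching neither jaw, the deck sat within about 0.4° of the mouth direction. I did not test the catch by pushing against it.
- **Level:** the side view shows the clamp level across both saddles.
- **Collar position:** the steel collar appeared about 6 mm towards the ring from the bar's middle. I centred the clamp by its ends and ring instead.
- **Bystanders:** I passed near none of them, and those in the final views look undisturbed. I made no separate measurement of them.
- **Slips:** the first move was refused because its rows lacked some keys, and nothing moved. I viewed 12 pictures, two over the budget of 10.

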